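# Dock a test cell and throw its two-stage connect lever

## Task

Connect the waiting test cell: using only your fingertips, push the white cell carrier along its channel until it is fully home against the black contact block, then push the lever of that same dock away from you, past its first click, all the way to its second stop. Do not lift the carrier, leave the other dock's lever off, and leave everything else on the bench where it is.

Things in the scene. Friction and masses are not known exactly. Their poses are not given: they have to be found in the camera images.
- dock: the dock holding the waiting carrier: fixed grey plate 200 (x) x 160 (y) mm, top 30 mm above the bench; origin under its centre. Its +x is the 'in' direction, away from the robot give or take 20 degrees. The carrier channel runs along x on its +y half (centred on y = +40 mm), the lever stands on its -y half (y = -40 mm)
- channel_end (a point): centre of the contact block's face at the end of the channel (dock x +70, y +40, 46 mm above the bench); axes as the dock. The block is black, 60 mm wide, top 62 mm above the bench. The channel is 44 mm wide between rails 8 mm thick whose tops are 42 mm above the bench
- carrier_mid (a point): centre of the white cell carrier, a loose block 60 (x, along the channel) x 40 x 28 mm, round metal cell on top, about 0.15 kg, lying in the channel on the plate (top 58 mm above the bench). It starts 30 to 50 mm short of the contact block; home, it touches the block and its centre is at dock x +40, y +40, 44 mm above the bench
- lever_pivot (a point): pivot of the lever, a level axis along dock y, at dock x 0, y -40, 20 mm above the bench; axes as the dock. Round it a fixed grey half-round hump, radius 34 mm, dock y -65 to -15 mm, top 54 mm above the bench
- lever (a joint): lever of that dock (rad), swinging in the dock's x-z plane. 0: off, leaning 0.5 rad to dock -x (towards the robot). 0.5: first click, upright. 1.0: second stop, leaning 0.5 rad to dock +x, a hard end stop where it stays. A spring detent draws it to the nearest of 0, 0.5, 1.0 (within 0.06); pushing the knob takes about 5 N to leave off, 4 N to leave the first click
- lever_knob (a point): centre of that lever's black ball knob, 26 mm diameter, on a 10 mm steel rod, 72 mm from the pivot. Off: dock x -34 mm, 83 mm above the bench; first click: x 0, 92 mm; second stop: x +34, 83 mm
- spare_dock: the second dock, empty, same sizes and layout, not to be operated; origin under its centre, same axes
- spare_lever (a joint): the lever of the empty dock (rad), same values; starts off and must stay off
- vial: bystander: amber glass vial with a black cap, 28 mm diameter, 55 mm tall; origin under its centre; stands between the two docks
- tape: bystander: yellow roll of tape lying flat, 80 mm diameter, 24 mm tall; origin under its centre
- driver: bystander: screwdriver lying on the bench, 170 mm long
- mouse: bystander: black computer mouse, about 77 x 60 mm, 31 mm tall
- beaker: bystander: glass beaker, 70 mm diameter, 90 mm tall; origin under its centre
- tray: bystander: grey four-compartment parts tray, 90 x 120 mm, 30 mm tall; origin under its centre
- wash_bottle: bystander: white bottle, 56 mm diameter, 110 mm tall; origin under its centre
- carrier: the same white carrier, origin under its centre (14 mm below point carrier_mid)

How it is judged (in metres and radians):
On the way, in this order (a step that is already met when the one before it is completed fails the run):
1. the carrier is pushed home against the contact block (x of carrier_mid in the frame of dock above 0.0355 m and y of carrier_mid in the frame of dock between 0.034 and 0.046 m and z of carrier_mid in the frame of dock between 0.039 and 0.049 m), for 0.2 s.
2. the dock's lever is at its second stop (value of joint lever above 0.92 rad), for 0.2 s.
At the end, for the whole second after the job is handed in: The carrier lies flat and at rest in its channel, its centre within 4.5 mm of home along the channel; the dock's lever reads over 0.92 rad (second stop at 1.0); the empty dock's lever reads under 0.2 rad (all of step 1 and value of joint lever above 0.92 rad and angle between carrier_mid's own z axis and vertical below 0.1 rad and linear speed of carrier below 0.02 m/s and value of joint spare_lever below 0.2 rad); the robot touches nothing.
It fails at once if the carrier is lifted off its channel floor (over 10 mm) (z of carrier_mid in the frame of dock above 0.054 m).
It fails at once if the lever is past its first click before the carrier is home (value of joint lever above 0.65 rad and not (x of carrier_mid in the frame of dock above 0.0355 m)).
It fails at once if the empty dock's lever is pushed off its off position (value of joint spare_lever above 0.25 rad).
It fails at once if a bystander is moved more than 20 mm (distance of any of vial, tape, driver, mouse, beaker, tray, wash_bottle from where it was at the start of the episode above 0.02 m).
It also fails if it takes over 38 s, if anything falls off the work surface, if the arm or the gripper's body presses on something with over 40 N, if the wrist force passes 120 N, or if a joint passes its speed limit or range.

## Robot

A 6-joint arm with a two-finger parallel gripper is mounted at the origin on the work surface. World frame = base frame: x ahead of the robot, y to its left, z up, the work surface at z = 0. Lengths are in m, angles in degrees, forces in N, time in s.
With the tool pointing down it reaches from about 0.35 to 0.8 m from the base axis. Payload 7.3 kg.
Tool frame: the origin (TCP) lies midway between the tips of the shut fingers; the grasp point (between the pads) lies 19 mm behind it; z points along the fingers, y is the direction in which the jaws open and shut (so a half turn about z gives the same grasp; the last joint's range is limited). The gripper opens to 85 mm and grips with 20 to 120 N. Pads are 22 mm wide; open, the fingers measure 114 mm over their backs; the gripper's body (76 mm by 85 mm) begins 54 mm behind the grasp point. The pads swing forward as they close: fully open they stand 13 mm farther back than shut.
Start: joints at [56.436, 19.595, 87.324, -0, 73.075, -8.365], TCP at [0.224, 0.475, 0.231] pointing down, gripper open.
Joint ranges: [-145.02, 145.02], [-44.19, 115.74], [2.07, 154.8], [-57.11, 237.11], [16.16, 152.29], [-177.93, 177.93]. Speed limits (degrees/s): [147.25, 147.25, 180, 180, 180, 180].

## Interface

Orientations are given as a 3x3 rotation matrix whose columns are the frame's x, y, z axes.
In Python, from station import ctrl gives the robot as it stands.
- The arm moves only by the shell command python3 -m creep 'ROWS' [FORCE]. ROWS is text: rows parted by semicolons, each of 7 numbers parted by spaces: the shift along the tool's x, y, z in cm, then the turn, a rotation vector about the tool's x, y, z in rad, then the closure, from -1 (fully open) to 1 (shut). In form: dx dy dz ax ay az gripper; .... A call has 1 to 5 rows; each row is the pose to reach, as a shift and turn from the pose measured when the call began, along the tool's axes at that moment; what a row does not reach only later rows make up. A row lasts 1/12 s, in which the tool goes at most 41.7 mm and 7.16 degrees, less where a joint would pass 70% of its speed; a pose out of reach is approached as far as the arm can. A call with a gripper value outside its range is refused whole. The fingers move at their own pace and stop on an object; FORCE is the grip in N (left out, the last holds). Time passes only in rows, so rows that repeat a pose let the fingers close. It gives the time, the measured TCP pose, the force and the opening at its end, in the units of the state.
- ctrl.state(): the state, without advancing time (a new reading comes with each control period).
- ctrl.capture(name): name is "scene" or "top"; returns a dict with "img" (400x640x3 uint8, red, green, blue), "fx", "fy", "cx", "cy" (pixels), "R" (3x3) and "t" (3): a world point X has camera coordinates R X + t. Camera axes: x right, y down, z forward; pixel columns grow to the right and rows downward; lengths in m; the calibration is good to about 2 mm. A picture is of the moment at which its call begins. There is no depth.
- ctrl.sign_off(): hands the job in, once; it reports no verdict.
The state is a dict: "clock": time; "qpos": joint angles; "qvel": joint speeds; "joint_efforts": joint torques, N m; "tool_pos": TCP position; "ee_rot": TCP orientation; "force": force on the tool from outside, world axes, zero at the start; "torque": the same for the moment, N m; "grip_width": finger opening in m.
Only numpy, scipy, OpenCV 4.12 (cv2) and the standard library are available. Lean on these libraries where they do the work, as an engineer would, in place of code of your own. Each camera call takes 0.05 s, during which the arm holds its last target.

## Working session

There is one attempt and no reset: what is moved stays moved. The work goes in short steps, Python scripts to look and compute and a shell command to move; the robot and the scene stay as the last step left them, time stands still between calls to the robot, and variables do not carry over. Pictures are saved under pics/ and viewed, and the job is handed in when it is done.

```bash
mkdir -p pics; ls
python3 - <<'E'
from station import ctrl
import cv2,pickle
s=ctrl.state();print(s)
for n in("scene","top"):
    c=ctrl.capture(n);pickle.dump(c,open(f"pics/{n}0.pkl","wb"));cv2.imwrite(f"pics/{n}0.png",c["img"][:,:,::-1])
    print(n,c["fx"],c["fy"],c["cx"],c["cy"],c["R"],c["t"])
E
```

```text
pics
{'clock': 0.0, 'qpos': array([ 5.64372669e+01,  1.96360913e+01,  8.73783478e+01,  2.27388904e-03,
        7.30728308e+01, -8.36607773e+00]), 'qvel': array([-0.05547757,  0.06282709,  0.03347828,  0.08544127,  0.13041305,
       -0.04463216]), 'joint_efforts': array([-1.32816014e-03, -4.33696640e+01, -2.46001554e+01, -2.30180212e-04,
        7.97889166e-03,  2.32166627e-06]), 'tool_pos': array([0.2232604 , 0.47472318, 0.23062227]), 'ee_rot': array([[-9.04846860e-01,  4.25736298e-01, -8.73708577e-04],
       [ 4.25737116e-01,  9.04846037e-01, -1.24821873e-03],
       [ 2.59159722e-04, -1.50141697e-03, -9.99998839e-01]]), 'force': array([ 0.25876685,  0.02557745, -0.00536468]), 'torque': array([-0.03075103,  0.01926078,  0.02775797]), 'grip_width': 0.08552032981202475}
scene 367.8060739499221 367.8060739499221 320.1760340020092 199.41739011449482 [[ 0.84979469  0.52709234 -0.00475976]
 [ 0.30986813 -0.50684314 -0.80442015]
 [-0.42641615  0.68211707 -0.59404173]] [-0.51845139 -0.10553725  1.54941234]
top 427.27973040484875 427.27973040484875 324.07563440066855 195.92044392341754 [[ 4.02705371e-04 -9.99951710e-01 -9.81917515e-03]
 [-9.84360488e-01  1.33341156e-03 -1.76160869e-01]
 [ 1.76165455e-01  9.73654897e-03 -9.84312416e-01]] [0.00462723 0.58654004 1.15113618]
```

View pics/scene0.png

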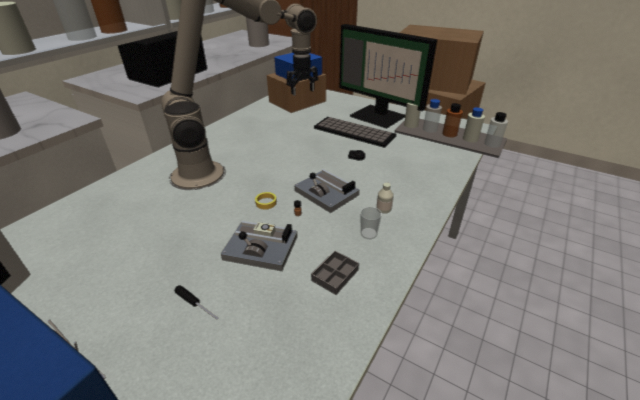

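View pics/top0.png

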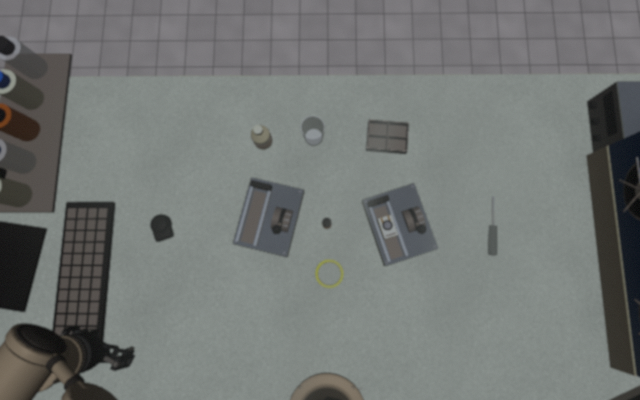

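The overview images show the waiting dock on the right in the top view, around (400,223), with the white carrier at about (387,226). The empty dock is on the left at (269,217). I'll enlarge the dock next.

Run:
```python
import cv2
a=cv2.imread("pics/top0.png")[175:275,350:450];cv2.imwrite("pics/tc.png",cv2.resize(a,(600,600),interpolation=cv2.INTER_CUBIC))
a=cv2.imread("pics/scene0.png")[210:280,215:305];cv2.imwrite("pics/sc.png",cv2.resize(a,(720,560),interpolation=cv2.INTER_CUBIC))
```

```text
(no output)
```

View pics/tc.png

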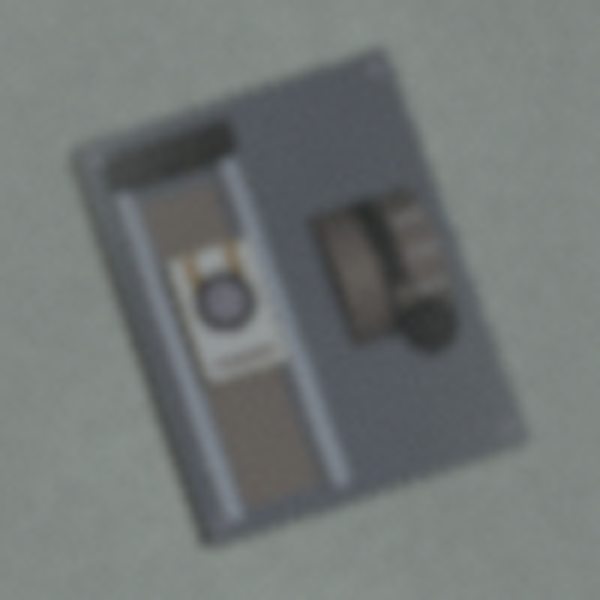

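View pics/sc.png

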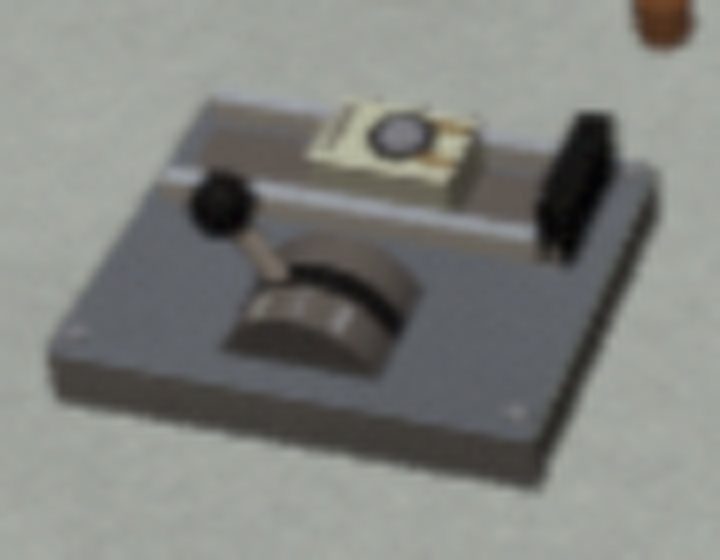

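The top crop shows the plate's top corners at about (75,150), (387,48), (525,440) and (207,545), and the knob at (430,325). The carrier runs from (170,258) to (290,360). In the scene crop the knob is at (220,203). I'll fit the dock pose to both views.

```bash
cat > fit.py <<'E'
import pickle,numpy as np
from scipy.optimize import least_squares
C={n:pickle.load(open(f"pics/{n}0.pkl","rb")) for n in("scene","top")}
def proj(n,X):
    c=C[n];p=c["R"]@X+np.array(c["t"]);return np.array([c["fx"]*p[0]/p[2]+c["cx"],c["fy"]*p[1]/p[2]+c["cy"]])
def T(u,v): return ("top",350+(u+.5)/6-.5,175+(v+.5)/6-.5)
def S(u,v): return ("scene",215+(u+.5)/8-.5,210+(v+.5)/8-.5)
D=[(T(75,150),(.1,.08,.03)),(T(387,48),(.1,-.08,.03)),(T(525,440),(-.1,-.08,.03)),(T(207,545),(-.1,.08,.03)),
(S(52,355),(-.1,-.08,.03)),(S(545,440),(.1,-.08,.03)),(S(660,170),(.1,.08,.03)),(S(210,100),(-.1,.08,.03)),
(T(430,325),(-.0345,-.04,.083)),(S(220,203),(-.0345,-.04,.083))]
def W(p,X):
    c,s=np.cos(p[2]),np.sin(p[2]);return np.array([p[0]+c*X[0]-s*X[1],p[1]+s*X[0]+c*X[1],X[2]])
f=lambda p:np.concatenate([proj(o[0],W(p,X))-o[1:] for o,X in D])
r=least_squares(f,[.55,-.2,.2],loss="soft_l1",x_scale=.01)
P=r.x
if __name__=="__main__":
    print(P,np.degrees(P[2]));print(f(P).reshape(-1,2).round(2))
    K=[(T(170,258),(.03,.02)),(T(248,240),(.03,-.02)),(T(290,360),(-.03,-.02)),(T(212,383),(-.03,.02)),(S(350,100),(-.03,.02)),(S(308,155),(-.03,-.02)),(S(447,185),(.03,-.02))]
    g=lambda q:np.concatenate([proj(o[0],W(P,(q[0]+X[0],q[1]+X[1],.058)))-o[1:] for o,X in K])
    q=least_squares(g,[0,.04]);print("carrier",q.x,g(q.x).reshape(-1,2).round(2))
    for X in[(-.034,-.04,.083),(-.06,.04,.044),(.034,-.04,.083),(0,-.04,0)]:print(X,W(P,X).round(4))
E
python3 fit.py
```

```text
[ 0.51221941 -0.20790309  0.31250024] 17.904945120567824
[[-1.12 -1.06]
 [-0.47 -0.96]
 [ 1.02  0.18]
 [-0.    0.46]
 [-1.65 -0.18]
 [-1.36  0.54]
 [-0.09 -0.46]
 [-0.09 -0.84]
 [-0.66 -0.39]
 [ 0.21  0.78]]
carrier [0.00080987 0.0386478 ] [[-0.87  0.27]
 [-0.25 -1.14]
 [ 0.02 -0.59]
 [-0.71  0.06]
 [-1.34 -0.09]
 [-0.78  0.87]
 [-0.42  0.06]]
(-0.034, -0.04, 0.083) [ 0.4922 -0.2564  0.083 ]
(-0.06, 0.04, 0.044) [ 0.4428 -0.1883  0.044 ]
(0.034, -0.04, 0.083) [ 0.5569 -0.2355  0.083 ]
(0, -0.04, 0) [ 0.5245 -0.246   0.    ]
```

```bash
cat > h.py <<'E'
import sys,numpy as np
from scipy.spatial.transform import Rotation as Ro
from station import ctrl
from fit import P,W
c,s=np.cos(P[2]),np.sin(P[2])
RT=np.array([[-c,s,0],[-s,-c,0],[0,0,-1.]]).T
RT=np.column_stack([[-c,-s,0],[-s,c,0],[0,0,-1]])
def show(target=None,world=False):
    st=ctrl.state();R=np.array(st["ee_rot"]);p=np.array(st["tool_pos"])
    d=p-np.array([P[0],P[1],0])
    print("t %.2f"%st["clock"],"tcp",p.round(4),"dock",(np.array([c*d[0]+s*d[1],-s*d[0]+c*d[1],d[2]])*1e3).round(1),"F dock",np.round([c*st["force"][0]+s*st["force"][1],-s*st["force"][0]+c*st["force"][1],st["force"][2]],1),"w",round(st["grip_width"],4))
    if target is not None:
        X=np.array(target) if world else W(P,target)
        print("shift cm",(R.T@(X-p)*100).round(2),"rotvec",Ro.from_matrix(R.T@RT).as_rotvec().round(3))
if __name__=="__main__":
    a=[float(x) for x in sys.argv[2:]]
    show(a or None,sys.argv[1]=="w" if len(sys.argv)>1 else False)
E
python3 h.py w .42 .2 .2
```

```text
t 0.10 tcp [0.2233 0.4748 0.2307] dock [-65.1 738.4 230.7] F dock [-0.6  0.4  0.4] w 0.0856
shift cm [-29.5  -16.48   3.09] rotvec [-0.001 -0.001 -0.752]
```

```bash
python3 -m creep '-6 -3.3 0.6 0 0 -0.1 1; -12 -6.6 1.2 0 0 -0.2 1; -18 -10 1.8 0 0 -0.3 1; -24 -13 2.4 0 0 -0.4 1; -29.5 -16.5 3.1 0 0 -0.5 1' 40; python3 h.py w .42 .2 .2
```

```text
clock: 0.52
tool_pos: [0.3431, 0.3087, 0.2124]
ee_rot: [[-0.998, -0.06, -0.001], [-0.06, 0.998, -0.001], [0.001, -0.001, -1.0]]
force: [2.0, 0.2, -0.0]
grip_width: 0.0255
t 0.52 tcp [0.3431 0.3087 0.2124] dock [ -2.1 543.6 212.4] F dock [ 1.9 -0.4 -0. ] w 0.0255
shift cm [ -7.03 -11.31   1.25] rotvec [-0.001 -0.001 -0.253]
```

```bash
python3 -m creep '-7 -11.3 1.2 0 0 -0.1 1; -7 -11.3 1.2 0 0 -0.25 1; -7 -11.3 1.2 0 0 -0.25 1; -7 -11.3 1.2 0 0 -0.25 1; -7 -11.3 1.2 0 0 -0.25 1'; python3 h.py d -.075 .04 .15
```

```text
clock: 0.93
tool_pos: [0.4215, 0.1969, 0.1998]
ee_rot: [[-0.954, -0.301, -0.001], [-0.301, 0.954, -0.003], [0.002, -0.002, -1.0]]
force: [0.8, -0.1, 0.2]
grip_width: -0.0
t 0.93 tcp [0.4215 0.1969 0.1998] dock [ 38.1 413.1 199.8] F dock [ 0.7 -0.4  0.2] w -0.0
shift cm [ 11.04 -37.38   5.08] rotvec [-0.002 -0.002 -0.007]
```

```bash
python3 -m creep '1.1 -3.7 0.2 0 0 0 1; 2.2 -7.5 0.5 0 0 0 1; 3.3 -11.2 0.8 0 0 0 1; 4.4 -15 1 0 0 0 1; 5.5 -18.7 1.2 0 0 0 1' && python3 -m creep '1.1 -3.7 0.2 0 0 0 1; 2.2 -7.5 0.5 0 0 0 1; 3.3 -11.2 0.8 0 0 0 1; 4.4 -15 1 0 0 0 1; 5.5 -18.7 1.2 0 0 0 1'; python3 h.py d -.075 .04 .15
```

```text
clock: 1.35
tool_pos: [0.4246, 0.0011, 0.1881]
ee_rot: [[-0.953, -0.302, -0.002], [-0.302, 0.953, -0.002], [0.002, -0.002, -1.0]]
force: [0.7, 0.2, 0.7]
grip_width: 0.0
clock: 1.77
tool_pos: [0.4283, -0.1949, 0.1764]
ee_rot: [[-0.953, -0.302, -0.002], [-0.302, 0.953, -0.002], [0.002, -0.001, -1.0]]
force: [0.9, 0.1, 0.3]
grip_width: -0.0001
t 1.77 tcp [ 0.4283 -0.1949  0.1764] dock [-75.9  38.2 176.4] F dock [ 0.9 -0.2  0.3] w -0.0001
shift cm [-0.09  0.19  2.64] rotvec [-0.001 -0.002 -0.006]
```

```bash
python3 h.py d -.075 .04 .048
```

```text
t 1.77 tcp [ 0.4283 -0.1949  0.1764] dock [-75.9  38.2 176.4] F dock [ 0.9 -0.2  0.3] w -0.0001
shift cm [-0.12  0.2  12.84] rotvec [-0.001 -0.002 -0.006]
```

```bash
python3 -m creep '-0.1 0.1 3.5 0 0 0 1; -0.1 0.1 7 0 0 0 1; -0.1 0.1 10.5 0 0 0 1; -0.1 0.1 12.8 0 0 0 1; -0.1 0.1 12.8 0 0 0 1'; python3 h.py d -.041 .04 .048
python3 - <<'E'
from station import ctrl
import cv2,numpy as np
a=ctrl.capture("scene")["img"][190:280,200:310,::-1];b=ctrl.capture("top")["img"][175:275,350:450,::-1]
cv2.imwrite("pics/a1.png",np.hstack([cv2.resize(a,(440,360),interpolation=2),cv2.resize(b,(360,360),interpolation=2)]))
E
```

```text
clock: 2.18
tool_pos: [0.426, -0.1914, 0.0443]
ee_rot: [[-0.953, -0.302, -0.01], [-0.302, 0.953, 0.004], [0.008, 0.006, -1.0]]
force: [-0.9, -0.0, 0.7]
grip_width: -0.0001
t 2.18 tcp [ 0.426  -0.1914  0.0443] dock [-77.   42.2  44.3] F dock [-0.8  0.3  0.7] w -0.0001
shift cm [-3.6  -0.19 -0.4 ] rotvec [ 0.006 -0.008 -0.006]
```

View pics/a1.png

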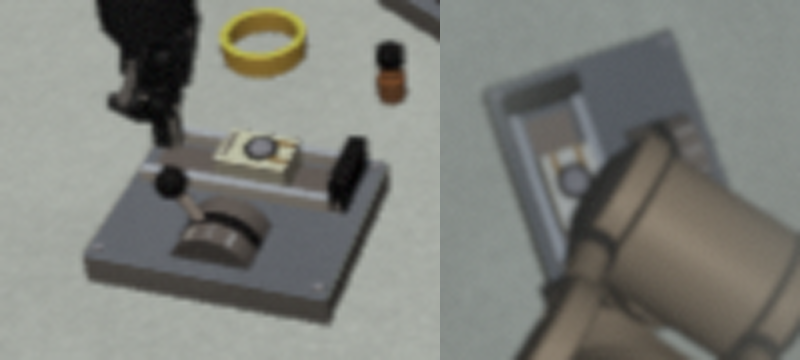

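The fingertips are over the channel behind the carrier, lined up with it and clear of the rails. I'll start pushing.

```bash
python3 -m creep '-1 -0.2 -0.3 0 0 0 1; -2 -0.2 -0.3 0 0 0 1; -2.8 -0.2 -0.3 0 0 0 1; -3.3 -0.2 -0.3 0 0 0 1; -3.8 -0.2 -0.3 0 0 0 1'; python3 h.py d -.001 .04 .047
```

```text
clock: 2.7
tool_pos: [0.4663, -0.1833, 0.052]
ee_rot: [[-0.953, -0.303, -0.003], [-0.303, 0.953, -0.001], [0.003, -0.001, -1.0]]
force: [-2.4, -0.2, 1.5]
grip_width: 0.0001
t 2.70 tcp [ 0.4663 -0.1833  0.052 ] dock [-36.2  37.5  52. ] F dock [-2.4  0.6  1.5] w 0.0001
shift cm [-3.52  0.27  0.49] rotvec [-0.001 -0.003 -0.005]
```

```bash
python3 -m creep '-0.3 0.2 0.4 0 0 0 1; -0.8 0.2 0.4 0 0 0 1; -1.3 0.2 0.4 0 0 0 1; -1.8 0.2 0.4 0 0 0 1; -2.3 0.2 0.4 0 0 0 1'; python3 h.py d -.001 .04 .047
```

```text
clock: 3.12
tool_pos: [0.4879, -0.1742, 0.0477]
ee_rot: [[-0.953, -0.303, -0.003], [-0.303, 0.953, -0.001], [0.003, -0.0, -1.0]]
force: [-0.5, 0.6, -0.3]
grip_width: 0.0001
t 3.12 tcp [ 0.4879 -0.1742  0.0477] dock [-12.8  39.5  47.7] F dock [-0.3  0.7 -0.3] w 0.0001
shift cm [-1.18  0.06  0.07] rotvec [-0.    -0.003 -0.005]
```

```bash
python3 -m creep '-0.3 0 0 0 0 0 1; -0.6 0 0 0 0 0 1; -0.9 0 0 0 0 0 1; -1.0 0 0 0 0 0 1; -1.0 0 0 0 0 0 1'; python3 h.py d -.001 .04 .047
python3 - <<'E'
from station import ctrl
import cv2,numpy as np
a=ctrl.capture("scene")["img"][190:280,200:310,::-1];b=ctrl.capture("top")["img"][175:275,350:450,::-1]
cv2.imwrite("pics/a2.png",np.hstack([cv2.resize(a,(440,360),interpolation=2),cv2.resize(b,(360,360),interpolation=2)]))
E
```

```text
clock: 3.53
tool_pos: [0.4978, -0.1712, 0.0477]
ee_rot: [[-0.953, -0.303, -0.002], [-0.303, 0.953, -0.001], [0.003, -0.0, -1.0]]
force: [-0.5, -0.3, 0.3]
grip_width: -0.0
t 3.53 tcp [ 0.4978 -0.1712  0.0477] dock [-2.4 39.4 47.7] F dock [-0.5 -0.1  0.3] w -0.0
shift cm [-0.14  0.07  0.07] rotvec [-0.    -0.003 -0.005]
```

View pics/a2.png

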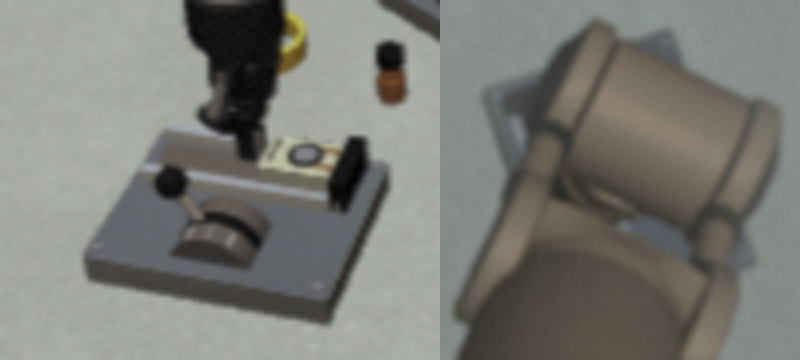

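The carrier is nearly at the block, with its front edge at about (330,165). The force is still low, so I'll press on gently until contact.

```bash
python3 -m creep '-0.2 0 0 0 0 0 1; -0.3 0 0 0 0 0 1; -0.4 0 0 0 0 0 1; -0.4 0 0 0 0 0 1'; python3 h.py
```

```text
clock: 3.97
tool_pos: [0.499, -0.1707, 0.0477]
ee_rot: [[-0.953, -0.303, -0.008], [-0.303, 0.953, -0.002], [0.008, 0.001, -1.0]]
force: [-10.7, -5.2, 5.5]
grip_width: -0.0001
t 3.97 tcp [ 0.499  -0.1707  0.0477] dock [-1.1 39.4 47.7] F dock [-11.8  -1.7   5.5] w -0.0001
```

```bash
python3 -m creep '-0.2 0 0 0 0 0 1; -0.3 0 0 0 0 0 1; -0.4 0 0 0 0 0 1; -0.4 0 0 0 0 0 1'; python3 h.py
```

```text
clock: 4.3
tool_pos: [0.4991, -0.1707, 0.0477]
ee_rot: [[-0.952, -0.304, -0.016], [-0.304, 0.953, -0.002], [0.016, 0.002, -1.0]]
force: [-16.0, -8.3, 10.4]
grip_width: 0.0001
t 4.30 tcp [ 0.4991 -0.1707  0.0477] dock [-1.1 39.4 47.7] F dock [-17.8  -3.   10.4] w 0.0001
```

The carrier has stopped hard: force has risen to 18 N with no motion, and the fingertip face is at dock x ≈ +10, which is exactly home. I'll back off now.

```bash
python3 -m creep '1 0 0 0 0 0 1; 3 0 0 0 0 0 1; 5 0 -1 0 0 0 1; 7 0 -3 0 0 0 1; 8 0 -4 0 0 0 1'; python3 h.py d -.085 -.04 .072;  python3 - <<'E'
from station import ctrl
import cv2,numpy as np
a=ctrl.capture("scene")["img"][190:280,200:310,::-1];b=ctrl.capture("top")["img"][175:275,350:450,::-1]
cv2.imwrite("pics/a3.png",np.hstack([cv2.resize(a,(440,360),interpolation=2),cv2.resize(b,(360,360),interpolation=2)]))
E
```

```text
clock: 4.72
tool_pos: [0.4222, -0.1954, 0.0901]
ee_rot: [[-0.953, -0.304, -0.016], [-0.304, 0.953, -0.003], [0.016, 0.002, -1.0]]
force: [0.2, -0.3, 0.3]
grip_width: 0.0001
t 4.72 tcp [ 0.4222 -0.1954  0.0901] dock [-81.9  39.6  90.1] F dock [ 0.1 -0.3  0.3] w 0.0001
shift cm [ 0.25 -7.97  1.79] rotvec [ 0.002 -0.016 -0.004]
```

View pics/a3.png

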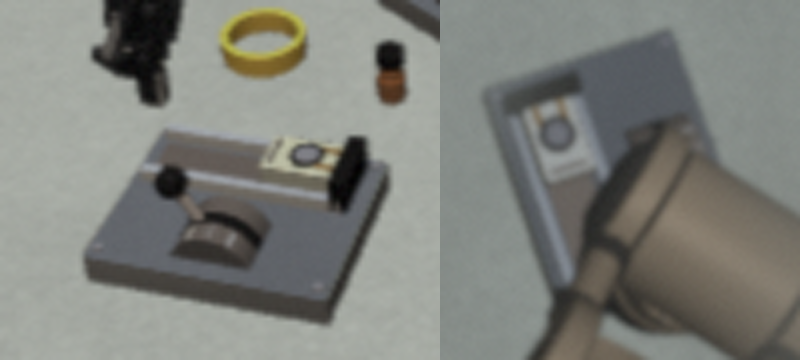

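The pictures show the carrier against the black block: it meets the block at (330,165) in the left view, and its front edge at (545,105) meets it in the right view. I'll move behind the lever.

```bash
python3 -m creep '0.2 -3 0.5 0 -0.016 0 1; 0.2 -6 1.2 0 -0.016 0 1; 0.2 -8 1.8 0 -0.016 0 1; 0.2 -8 1.8 0 -0.016 0 1; 0.2 -8 1.8 0 -0.016 0 1'; python3 h.py d .010 -.04 .072;  python3 - <<'E'
from station import ctrl
import cv2,numpy as np
a=ctrl.capture("scene")["img"][190:280,200:310,::-1]
cv2.imwrite("pics/a4.png",cv2.resize(a,(660,540),interpolation=2))
E
```

```text
clock: 5.23
tool_pos: [0.4458, -0.273, 0.0713]
ee_rot: [[-0.954, -0.301, 0.001], [-0.301, 0.954, 0.002], [-0.002, 0.001, -1.0]]
force: [0.2, -0.1, -0.6]
grip_width: 0.0001
t 5.23 tcp [ 0.4458 -0.273   0.0713] dock [-83.3 -41.5  71.3] F dock [ 0.2 -0.1 -0.6] w 0.0001
shift cm [-9.32  0.21 -0.05] rotvec [ 0.001  0.002 -0.006]
```

View pics/a4.png

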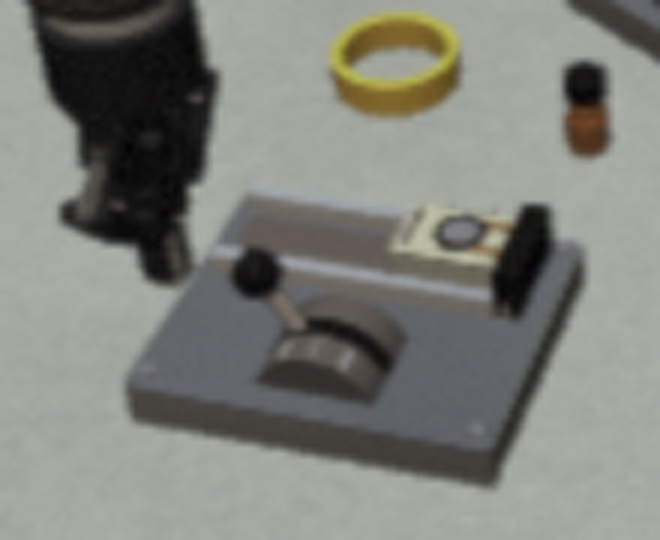

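The fingertips (175,270) are right behind the knob (255,272). I'll push.

```bash
python3 -m creep '-1 0.1 0 0 0 0 1; -2 0.1 0 0 0 0 1; -3 0.1 0 0 0 0 1; -4 0.1 0 0 0 0 1; -5 0.1 0 0 0 0 1'; python3 h.py d .010 -.04 .072
```

```text
clock: 5.7
tool_pos: [0.4942, -0.2552, 0.0721]
ee_rot: [[-0.953, -0.303, 0.002], [-0.303, 0.953, 0.002], [-0.002, 0.001, -1.0]]
force: [0.8, -0.2, 0.2]
grip_width: -0.0004
t 5.70 tcp [ 0.4942 -0.2552  0.0721] dock [-31.7 -39.5  72.1] F dock [ 0.7 -0.4  0.2] w -0.0004
shift cm [-4.17 -0.04  0.02] rotvec [ 0.001  0.002 -0.004]
```

```bash
python3 -m creep '-1 0 0 0 0 0 1; -2 0 0 0 0 0 1; -2.8 0 0 0 0 0 1; -3.4 0 0 0 0 0 1; -3.8 0 0 0 0 0 1'; python3 h.py d .010 -.04 .072
```

```text
clock: 6.12
tool_pos: [0.5314, -0.2431, 0.072]
ee_rot: [[-0.953, -0.304, 0.002], [-0.304, 0.953, 0.002], [-0.003, 0.001, -1.0]]
force: [0.2, -0.1, -0.5]
grip_width: 0.0003
t 6.12 tcp [ 0.5314 -0.2431  0.072 ] dock [  7.5 -39.4  72. ] F dock [ 0.1 -0.2 -0.5] w 0.0003
shift cm [-0.25 -0.05 -0.  ] rotvec [ 0.001  0.003 -0.004]
```

```bash
python3 -m creep '-0.3 0 0 0 0 0 1; -0.5 0 0 0 0 0 1; -0.6 0 0 0 0 0 1; -0.6 0 0 0 0 0 1'; python3 h.py d .010 -.04 .072;  python3 - <<'E'
from station import ctrl
import cv2,numpy as np
a=ctrl.capture("scene")["img"][190:280,200:310,::-1]
cv2.imwrite("pics/a5.png",cv2.resize(a,(660,540),interpolation=2))
E
```

```text
clock: 6.45
tool_pos: [0.5349, -0.2419, 0.0717]
ee_rot: [[-0.953, -0.304, -0.003], [-0.304, 0.953, 0.002], [0.002, 0.003, -1.0]]
force: [-8.4, -3.4, 3.7]
grip_width: 0.0003
t 6.45 tcp [ 0.5349 -0.2419  0.0717] dock [ 11.1 -39.3  71.7] F dock [-9.1 -0.7  3.7] w 0.0003
shift cm [ 0.11 -0.07 -0.03] rotvec [ 0.003 -0.002 -0.004]
```

View pics/a5.png

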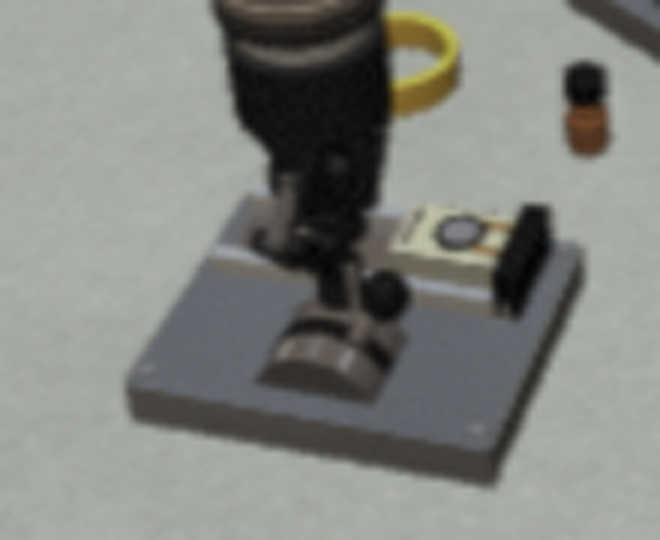

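The knob at (387,292) leans away from the robot, and the force is building at the expected stop. One more firm nudge, then I'll retreat.

```bash
python3 -m creep '-0.3 0 0 0 0 0 1; -0.5 0 0 0 0 0 1; -0.5 0 0 0 0 0 1; -0.5 0 0 0 0 0 1'; python3 h.py; python3 -m creep '1 0 0 0 0 0 1; 3 0 0 0 0 0 1; 6 0 -1 0 0 0 1; 9 0 -4 0 0 0 1; 11 0 -7 0 0 0 1'; python3 h.py
```

```text
clock: 6.83
tool_pos: [0.5352, -0.2418, 0.0717]
ee_rot: [[-0.953, -0.303, -0.012], [-0.303, 0.953, 0.001], [0.011, 0.005, -1.0]]
force: [-17.7, -6.6, 8.8]
grip_width: 0.0
t 6.83 tcp [ 0.5352 -0.2418  0.0717] dock [ 11.4 -39.3  71.7] F dock [-18.9  -0.8   8.8] w 0.0
clock: 7.25
tool_pos: [0.4282, -0.2749, 0.1422]
ee_rot: [[-0.953, -0.303, -0.016], [-0.303, 0.953, 0.005], [0.014, 0.009, -1.0]]
force: [0.7, -0.9, 0.4]
grip_width: -0.0003
t 7.25 tcp [ 0.4282 -0.2749  0.1422] dock [-100.5  -37.9  142.2] F dock [ 0.3 -1.1  0.4] w -0.0003
```

```bash
python3 -m creep '3 0 -3 0 0 0 1; 5 0 -6 0 0 0 1; 5 0 -9 0 0 0 1; 5 0 -9 0 0 0 1; 5 0 -9 0 0 0 1'; python3 h.py;  python3 - <<'E'
from station import ctrl
import cv2,numpy as np
C=ctrl.capture("scene")["img"][:,:,::-1];a=C[190:280,200:310];T=ctrl.capture("top")["img"][:,:,::-1];b=T[175:275,350:450]
cv2.imwrite("pics/a6.png",np.hstack([cv2.resize(a,(440,360),interpolation=2),cv2.resize(b,(360,360),interpolation=2)]))
cv2.imwrite("pics/t6.png",T)
E
```

```text
clock: 7.67
tool_pos: [0.3824, -0.2913, 0.2346]
ee_rot: [[-0.953, -0.302, -0.012], [-0.302, 0.953, 0.001], [0.011, 0.005, -1.0]]
force: [-0.1, 0.4, -0.5]
grip_width: -0.0001
t 7.67 tcp [ 0.3824 -0.2913  0.2346] dock [-149.2  -39.4  234.6] F dock [ 0.   0.4 -0.5] w -0.0001
```

View pics/a6.png

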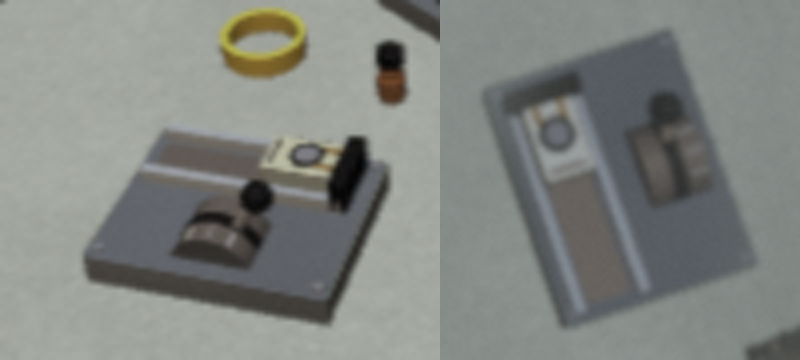

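View pics/t6.png

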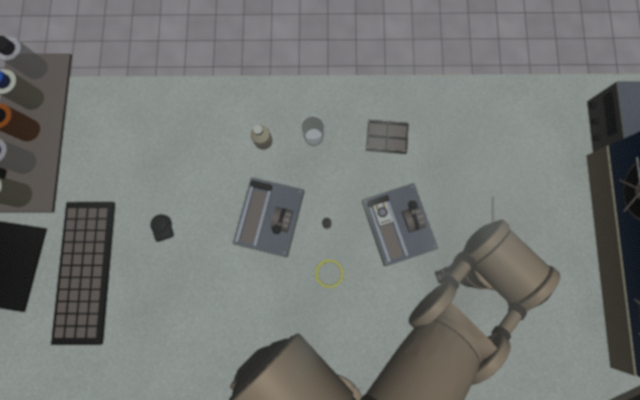

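The knob now leans away, at (257,195) left and (666,105) right. The carrier is still against the block and the other objects look unmoved. I'll check the numbers before handing in.

Run:
```python
from fit import *
for j in(.5,.8,.92,1.0):
    a=j-.5;X=W(P,(.072*np.sin(a),-.04,.02+.072*np.cos(a)));print(j,proj("scene",X).round(1),proj("top",X).round(1))
print("meas (264.0,238.5) (412.4,203.9)")
K=[((350+(525-440)/3.6,175+105/3.6),(.03,.02)),((350+(598-440)/3.6,175+168/3.6),(-.03,-.02)),((350+(547-440)/3.6,175+184/3.6),(-.03,.02))]
for x in(.035,.04):print(x,[(proj("top",W(P,(x+d[0],.04+d[1],.058)))-o).round(1).tolist() for o,d in K])
```

```text
0.5 [252.6 235.3] [416.9 215.9]
0.8 [259.3 237.2] [413.9 208.6]
0.92 [262.  238.4] [412.7 206. ]
1.0 [263.7 239.3] [411.9 204.3]
meas (264.0,238.5) (412.4,203.9)
0.035 [[-1.1, 2.2], [-0.6, 0.7], [-0.1, 0.7]]
0.04 [[-1.6, 0.6], [-1.2, -1.0], [-0.7, -1.0]]
```

```bash
python3 -c "
from station import ctrl
print(ctrl.sign_off())"
```

```text
the job is handed in; nothing more can be done
None
```

The job is handed in. I pushed the carrier along its channel until it was home against the contact block, then pushed the same dock's lever past its first click to its second stop. I used shut fingertips throughout, and the robot's clock read about 7.7 s of the 38 s allowed. No verdict was reported.

**Carrier:** It stopped hard against the block, with force rising from 12 N to 18 N and no further motion. The fingertip face was then at dock x ≈ +10 mm, which is where the carrier's rear face sits when it is home. A rough check from the final top image puts its centre at dock x 37–40 mm. That is less exact than the contact evidence but still above the 35.5 mm limit.

**Lever:** It stopped hard at about 19 N. After I withdrew, the knob's position in both cameras matched 1.0 rad to within about 1 pixel.

**Everything else:** In the last top image the empty dock's lever was still off and the other objects looked unmoved. I judged that by eye and did not measure it. The arm partly hid the screwdriver in that image, but my path did not go near it. The gripper was clear of everything, at a height of 0.23 m.

No check failed or disagreed.

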